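Rack the last driver and lock the tool cassette

TASK

Put the screwdriver that was left out on the cutting mat back into the one free place of the steel tool cassette, lying down in both notches and the same way round as the other drivers. Then swing the cassette's hinged keeper bar over the tools and press its free end down until it has snapped home under the spring catch. Do not disturb the other drivers or the things lying about on the mat.

Things in the scene. Friction and masses are not known exactly. Their poses are not given: they have to be found in the camera images.
- driver_mid (a point): Screwdriver left out, lying on the mat (mat top 3 mm above the table): hexagonal aluminium handle 13 mm across flats, 95 mm long with its cap, then a steel shank 4 mm thick; 28 to 49 g. The point is on the axis at the handle's middle, near the balance point; x axis runs from handle to tip (rear end at x = -50 mm, handle's front at +45 mm, tip at +111 mm).
- driver_tip (a point): The working tip of that screwdriver, on its axis.
- cassette: Steel tool tray 190 mm (x) by 236 mm (y), fixed, rim 19 mm and floor 5 mm above the mat; origin under its centre, on the mat; x along the tools (towards their tips), y along the two notched rails, z up. Rails 6 mm thick: handle rail at x = -62 mm, top 40 mm above the mat, notches 19 mm wide, 12.5 mm deep; shank rail at x = +50 mm, top 44 mm, notches 10 mm wide, 12 mm deep.
- free_seat (a point): The free place: where driver_mid comes to lie when the driver is seated, 34 mm above the mat, between the rails (handle rail 32 mm behind, shank rail 80 mm ahead). x axis: the way the seated tip must point; y along the rails, z up. It is one of four places 40 mm apart; the other three hold drivers with the same handles. Notch mouths are rounded.
- keeper (a joint): Keeper bar's angle, rad: 0 shut, level over the tools; 1.57 upright; 2.35 (limit) leaning out beyond the tray. Starts open, leaning out. Stiff hinge (0.06 N m): it stays wherever it is left. The free end's last 10 mm (below 0.05 rad) go against the spring catch: some 6 to 11 N down on the thumb pad take it past the nose, then it snaps to 0 and stays; short of that it springs back up to 0.05.
- keeper_hinge (a point): Point on the bar's hinge axis, at the tray's +y end, 49 mm above the mat, fixed to the tray, axes as the tray's; the hinge axis is x. Shut, the bar runs from here along -y, 20 mm ahead (+x) of free_seat; opening lifts its free end up and over towards +y. Bar: steel strip 14 mm wide, 5 mm thick, its round tongue end 200 mm from the hinge axis.
- keeper_pad (a point): Centre of the top of the ribbed thumb pad (16 by 24 mm) on the bar, 165 mm from the hinge axis, 5.5 mm above the bar's middle plane (upper side when shut). Just beyond the bar's free end stands the spring catch, an upright steel leaf 69 mm high with a round nose, 40 mm past the pad's centre.
- rack_driver1: One of the three drivers already in the cassette, same handle; origin on its axis at the middle of the handle.
- rack_driver2: Another of the three drivers in the cassette, likewise.
- rack_driver3: The third driver in the cassette, likewise.
- pliers: Pliers with red grips lying on the mat beyond the cassette, about 160 mm long, 12 mm high; origin on the mat 8 mm behind the pivot.
- side_cutters: Side cutters with black grips lying on the mat, about 140 mm long, 12 mm high; origin on the mat 8 mm behind the pivot.
- tweezers: Steel tweezers lying on the mat, 118 mm long, 8 mm high; origin on the mat at about their middle.
- brass_hub1: Small brass hub, 22 mm wide and 18 mm high, standing on the mat on the robot's side; origin under its centre.
- brass_hub2: Another such brass hub, standing farther from the robot; origin under its centre.
- parts_jar: Small glass jar with a metal lid, 44 mm wide and 45 mm high; origin under its centre.
Mind the look-alikes: they are no part of the job. Leave any green look-alike of the part that bears driver_mid alone.

How it is judged:
By the outcome, as a careful person would: the job done as asked, in the order asked, and still so for the second after the job is handed in, with the robot touching nothing.
It also fails if it takes over 51 s, if anything falls off the work surface, if the arm or the gripper's body presses on something with over 40 N, if the wrist force passes 120 N, or if a joint passes its speed limit or range.

ROBOT

A 6-joint arm with a two-finger parallel gripper is mounted at the origin on the work surface. World frame = base frame: x ahead of the robot, y to its left, z up, the work surface at z = 0. Lengths are in mm, angles in rad, forces in N, time in s.
With the tool pointing down it reaches from about 300 to 1000 mm from the base axis. Payload 5.1 kg.
Tool frame: the origin (TCP) lies at the very end of the fingers, on their centre line; the grasp point (between the pads) lies 19 mm behind it; z points along the fingers, y is the line along which they close (so a half turn about z gives the same grasp; the last joint's range is limited). The gripper opens to 95 mm and grips with 3 to 60 N. Pads are 20 mm wide; open, the fingers measure 119 mm over their backs; the gripper's body (75 mm by 180 mm) begins 59 mm behind the grasp point.
Start: joints at [-1.363, 0.124, 1.65, -0, 1.367, -0.083], TCP at [186.335, -622.707, 214.656] pointing down, gripper open.
Joint ranges: [-2.61, 2.61], [-1.02, 2.33], [0.03, 2.71], [-1.35, 4.49], [0.32, 2.68], [-2.91, 2.91]. Speed limits (rad/s): [2.57, 2.57, 3.14, 3.14, 3.14, 3.14].

INTERFACE

Orientations are given as [roll, pitch, yaw] about the fixed x, y, z axes, in that order (R = Rz(yaw) Ry(pitch) Rx(roll)).
In Python, from rig import env gives the robot as it stands. The module is installed in compiled form; this text tells all that it offers.
- The arm moves only by the tool arm_command, never from a script. Its argument "rows" is a list of rows, each a list of 6 numbers: the shift along the tool's x, y, z in m, then the turn, a rotation vector about the tool's x, y, z in rad. A call has 1 to 8 rows; each row shifts and turns the commanded pose from where the row before left it, along the tool's axes as they then stand; what a row does not reach is not made up. A row lasts 1/8 s, in which the tool goes at most 62.5 mm and 10.7 degrees, less where a joint would pass 70% of its speed; a pose out of reach is approached as far as the arm can. A call is refused whole if a number of a shift passes 0.0625 or a number of a turn 0.188, either way. A call with a gripper value outside its range is refused whole. "hand" is the opening, from 0 (shut) to 1 (fully open), set as the call begins (left out, the last holds). The fingers move at their own pace and stop on an object; the grip force is fixed at half the most. Time passes only in rows, so rows that do not move let the fingers close. It gives the time, the measured TCP pose, the force, the opening and the grip force at its end, in the units of the state.
- env.state(): the state, without advancing time (a new reading comes with each control period).
- env.snapshot(name): name is "scene" or "top" or "wrist"; returns a dict with "pixels" (384x512x3 uint8, red, green, blue), "range_z" (384x512 float32, mm along the optical axis (not along the pixel's ray), 0 where there is no reading), "fx", "fy", "cx", "cy" (pixels), "origin" and "rotation" of the camera in the world; the wrist camera has in their place "tool_from_camera" (4x4, takes a point from camera to tool coordinates, whose origin is the TCP and whose axes are the flange's). Camera axes: x right, y down, z forward; pixel columns grow to the right and rows downward; lengths in mm; the calibration is good to about 2 mm. A picture is of the moment at which its call begins: read the wrist's pose just before it.
- env.hand_in(): hands the job in; it is judged then, once.
The state is a dict: "time": time; "q": joint angles; "qd": joint speeds; "joint_torque": joint torques, N m; "tcp_pos": TCP position; "tcp_rot": TCP orientation; "contact_force": force on the tool from outside, world axes, zero at the start; "ft_torque": the same for the moment, N m; "width": opening from 0.0 (shut) to 1.0 (fully open); "gripper_force": force on a finger pad.
Only numpy, scipy, OpenCV 4.12 (cv2) and the standard library are available. Lean on these libraries where they do the work, as an engineer would, in place of code of your own. Each camera call takes 0.05 s, during which the arm holds its last target. There are 200 camera calls.

## Working session

There is one attempt and no reset: what is moved stays moved. The work goes in short steps, Python scripts to look and compute and a tool call to move; the robot and the scene stay as the last step left them, time stands still between calls to the robot, and variables do not carry over. Pictures are saved under pics/ and viewed, at most 10 in all, crops included, and the job is handed in when it is done.

Besides the shell and the picture viewer there is one more tool, called after "Emit:" as name(argument=value, ...), one argument or row to a line, values as JSON. arm_command: Moves the arm, as the interface text tells. Its arguments: {"type":"object","properties":{"rows":{"type":"array"},"hand":{"type":"number"}},"required":["rows"]}

```bash
mkdir -p pics
cat > h.py <<'E'
import numpy as np, cv2
from rig import env
def save(s,n,crop=None,scale=1):
    p=s["pixels"][:,:,::-1]
    if crop: p=p[crop[1]:crop[3],crop[0]:crop[2]]
    cv2.imwrite("pics/"+n,cv2.resize(p,None,fx=scale,fy=scale,interpolation=cv2.INTER_CUBIC))
def ray(s,u,v):
    return np.array(s["rotation"])@np.array([(u-s["cx"])/s["fx"],(v-s["cy"])/s["fy"],1.])
def onplane(s,u,v,z):
    d=ray(s,u,v);o=np.array(s["origin"]);return o+d*(z-o[2])/d[2]
def pt(s,u,v):
    return np.array(s["origin"])+ray(s,u,v)*s["range_z"][int(round(v)),int(round(u))]
E
python3 - <<'E'
from h import *
import pickle
for n in("top","scene"):
    s=env.snapshot(n);save(s,n+".png",scale=1.5);pickle.dump(s,open(n+".pkl","wb"))
    print(n,s["origin"],s["fx"],np.round(s["rotation"],3).tolist())
st=env.state();print(st)
E
```

```text
top [304.15102977 -10.96264068 961.44498749] 349.9187867171129 [-2.94, 0.005, -1.72]
scene [1384.42885281 -420.7945322   758.4352073 ] 368.1632704954411 [-2.191, 0.02, 1.14]
{'time': 0.1, 'q': array([-1.36259750e+00,  1.24437304e-01,  1.65146689e+00, -2.15552293e-05,
        1.36749969e+00, -8.26060602e-02]), 'qd': array([-0.00171092, -0.0021819 , -0.00150985,  0.00018607, -0.00094958,
       -0.00187813]), 'joint_torque': array([ 3.23367180e-05, -4.18881834e+01, -3.61096680e+01,  7.75874779e-02,
        4.61862807e-02, -6.79615937e-05]), 'tcp_pos': array([ 186.21844778, -622.17929718,  213.55334509]), 'tcp_rot': array([-3.13978587e+00, -1.28416364e-04,  2.90809142e-01]), 'contact_force': array([ 0.53760327,  0.11757955, -1.01689967]), 'ft_torque': array([ 0.02742164, -0.04743839,  0.01628496]), 'gripper_force': 0.0, 'width': 1.001127576029864}
```

View pics/top.png

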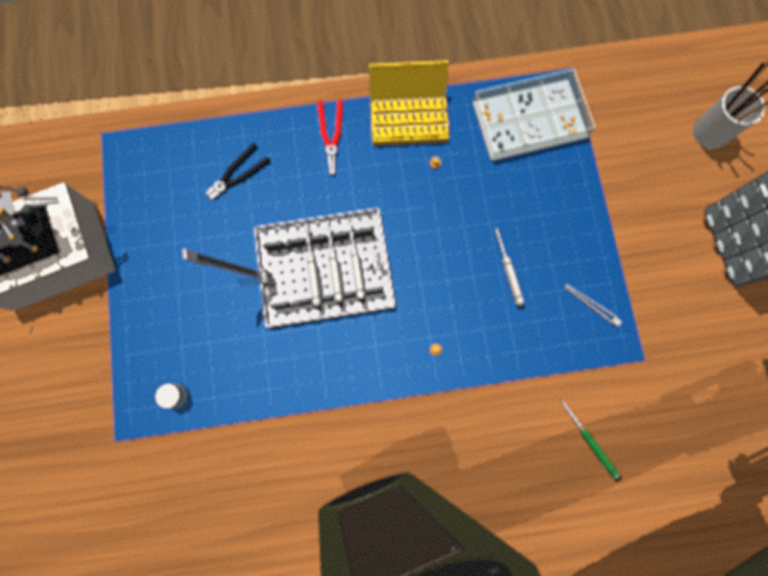

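View pics/scene.png

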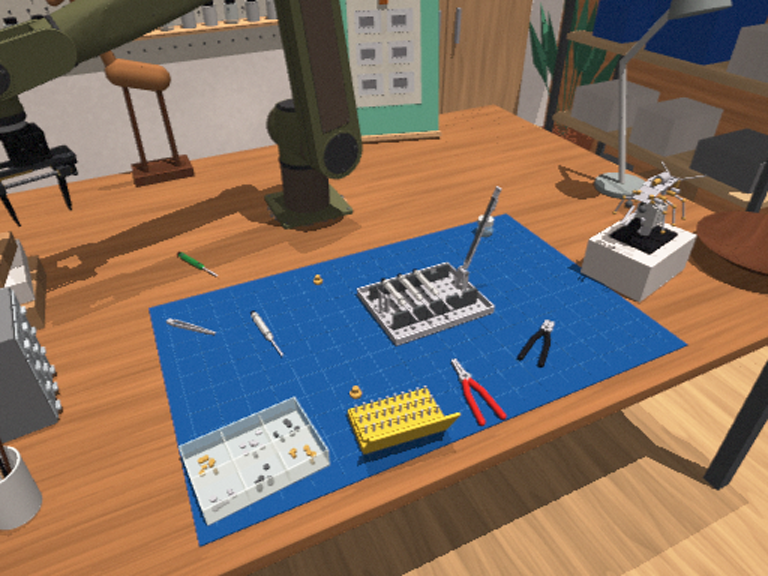

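The top view shows the loose driver on the mat, from its rear at (520,303) to its tip at (497,230). The cassette's corners are at (255,225), (380,208), (395,308) and (268,327). Its three drivers are near columns 315, 337 and 358, and the open keeper runs from (268,275) to (183,252). The green look-alike lies off the mat at (590,440).

```bash
cat >> h.py <<'E'
from scipy.spatial.transform import Rotation as Ro
def ray(s,u,v):
    return Ro.from_euler('xyz',s["rotation"]).apply([(u-s["cx"])/s["fx"],(v-s["cy"])/s["fy"],1.])
def pose():
    st=env.state();T=np.eye(4);T[:3,:3]=Ro.from_euler('xyz',st["tcp_rot"]).as_matrix();T[:3,3]=st["tcp_pos"];return T
def wrist():
    T=pose();s=env.snapshot("wrist");C=T@np.array(s["tool_from_camera"])
    s["origin"]=C[:3,3];s["rotation"]=Ro.from_matrix(C[:3,:3]).as_euler('xyz');return s
def cloud(s):
    v,u=np.mgrid[:384,:512];z=s["range_z"]
    P=np.stack([(u-s["cx"])/s["fx"]*z,(v-s["cy"])/s["fy"]*z,z],-1)
    return P@Ro.from_euler('xyz',s["rotation"]).as_matrix().T+np.array(s["origin"])
E
python3 - <<'E'
from h import *
import pickle
s=pickle.load(open("top.pkl","rb"))
for n,u,v,z in [("rear",520,303,10),("tip",497,230,10),("c1",255,225,22),("c2",380,208,22),("c3",395,308,22),("c4",268,327,22),("d1",315,283,40),("d2",337,280,40),("d3",358,275,40),("hinge",268,275,52),("keepend",183,252,200),("jar",170,395,48),("hub",435,350,20)]:
    print(n,onplane(s,u/1.5,v/1.5,z).round(0),pt(s,u/1.5,v/1.5).round(0))
w=env.snapshot("wrist");print(np.array(w["tool_from_camera"]).round(3),w["fx"])
E
```

```text
rear [ 435. -275.   10.] [ 434. -274.   15.]
tip [ 579. -260.   10.] [ 579. -261.    9.]
c1 [653. 189.  22.] [661. 193.   3.]
c2 [651. -48.  22.] [659. -48.   1.]
c3 [458. -46.  22.] [462. -47.  -1.]
c4 [458. 185.  22.] [462. 190.   1.]
d1 [522.  90.  40.] [520.  89.  46.]
d2 [521.  50.  40.] [521.  50.  42.]
d3 [525.  11.  40.] [524.  11.  42.]
hinge [546. 169.  52.] [556. 176.  16.]
keepend [561. 263. 200.] [547. 248. 241.]
jar [363. 358.  48.] [362. 357.  50.]
hub [ 373. -106.   20.] [ 373. -106.   19.]
[[ 1.00000e-03 -9.56000e-01 -2.94000e-01  8.30010e+01]
 [ 1.00000e+00  1.00000e-03 -0.00000e+00  4.86000e-01]
 [ 0.00000e+00 -2.94000e-01  9.56000e-01 -1.69275e+02]
 [ 0.00000e+00  0.00000e+00  0.00000e+00  1.00000e+00]] 303.7804818907436
```

```bash
cat >> h.py <<'E'
def plan(p,rpy,n,T=None):
    """identical rows [shift m, turn] taking T (default: measured pose) to the target in n rows"""
    T=pose() if T is None else T
    G=Ro.from_euler('xyz',rpy).as_matrix()
    r=Ro.from_matrix(T[:3,:3].T@G).as_rotvec()/n
    R=Ro.from_rotvec(r).as_matrix();A=sum(np.linalg.matrix_power(R,k) for k in range(n))
    sh=np.linalg.solve(A,T[:3,:3].T@(np.array(p)-T[:3,3]))/1000
    print("n",n,np.r_[sh,r].round(4).tolist(),"mm/row",round(np.linalg.norm(sh)*1000,1),"deg/row",round(np.degrees(np.linalg.norm(r)),1))
E
python3 -c "
from h import *
plan([500,-268,170],[np.pi,0,.1],10)"
```

```text
n 10 [0.038, -0.0283, 0.0044, -0.0002, 0.0, 0.0191] mm/row 47.6 deg/row 1.1
```

Emit:
arm_command(
  rows=[
    [0.038, -0.0283, 0.0044, 0, 0, 0.0191],
    [0.038, -0.0283, 0.0044, 0, 0, 0.0191],
    [0.038, -0.0283, 0.0044, 0, 0, 0.0191],
    [0.038, -0.0283, 0.0044, 0, 0, 0.0191],
    [0.038, -0.0283, 0.0044, 0, 0, 0.0191],
    [0.038, -0.0283, 0.0044, 0, 0, 0.0191],
    [0.038, -0.0283, 0.0044, 0, 0, 0.0191],
    [0.038, -0.0283, 0.0044, 0, 0, 0.0191],
  ],
  hand=0.5,
)

```text
time: 1.15
tcp_pos: [433.0, -333.3, 179.1]
tcp_rot: [-3.141, 0.0, 0.137]
contact_force: [0.2, 0.4, 0.0]
width: 0.5
gripper_force: 0.0
```

Emit:
arm_command(
  rows=[
    [0.038, -0.0283, 0.0044, 0, 0, 0.0191],
    [0.038, -0.0283, 0.0044, 0, 0, 0.0191],
    [0, 0, 0, 0, 0, 0],
  ],
)

```text
time: 1.52
tcp_pos: [501.4, -266.6, 169.8]
tcp_rot: [-3.14, 0.001, 0.104]
contact_force: [-0.7, 0.5, 0.4]
width: 0.503
gripper_force: 0.0
```

Run:
```python
from h import *
s=wrist();save(s,"w1.png");P=cloud(s)
print(env.state()["tcp_pos"],env.state()["tcp_rot"])
hsv=cv2.cvtColor(s["pixels"],cv2.COLOR_RGB2HSV)
m=((P[...,2]>6)&(P[...,2]<30)&(P[...,0]>400)&(P[...,0]<620)&(abs(P[...,1]+268)<45)).astype(np.uint8)
n,l,st,c=cv2.connectedComponentsWithStats(m)
for i in range(1,n):
    if st[i,4]>60:
        Q=P[l==i];v=cv2.fitLine(Q[:,:2].astype(np.float32),cv2.DIST_HUBER,0,.01,.01).ravel()
        t=(Q[:,:2]-v[2:])@v[:2];print(st[i],v,np.degrees(np.arctan2(v[1],v[0])),(v[2:]+v[:2]*t.min()),(v[2:]+v[:2]*t.max()),np.percentile(Q[:,2],[5,50,95]))
```

```text
[ 500.59509288 -267.86632964  170.06877785] [-3.14118221e+00  1.21098405e-03  1.02595708e-01]
[ 249   95   14  144 1316] [ 9.9384636e-01  1.1076750e-01  5.0102945e+02 -2.6798434e+02] 6.35956 [ 427.11457559 -276.22240425] [ 587.03580012 -258.39864921] [ 9.28819309 13.73316563 16.2210141 ]
```

View pics/w1.png

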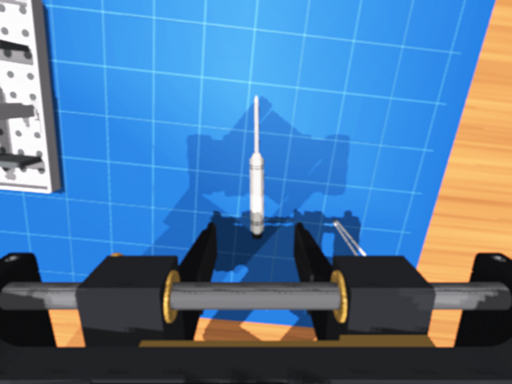

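The driver runs from its rear at (257,236) to its tip at (257,97), with the tweezers clear to the right at (345,235). I'll grasp 15 mm behind the handle's middle, tilted 10° so the gripper's body stays clear of the open keeper.

Run:
```python
from h import *
a=([463,-272.2,50],[np.pi,-.175,.111]);plan(*a,4)
T=np.eye(4);T[:3,:3]=Ro.from_euler('xyz',a[1]).as_matrix();T[:3,3]=a[0]
plan([463,-272.2,6],a[1],3,T)
```

```text
n 4 [-0.0114, 0.0001, 0.0294, 0.0001, 0.0441, -0.0021] mm/row 31.5 deg/row 2.5
n 3 [-0.0026, -0.0, 0.0144, 0.0, 0.0, 0.0] mm/row 14.7 deg/row 0.0
```

Emit:
arm_command(
  rows=[
    [-0.0114, 0.0001, 0.0294, 0.0001, 0.0441, -0.0021],
    [-0.0114, 0.0001, 0.0294, 0.0001, 0.0441, -0.0021],
    [-0.0114, 0.0001, 0.0294, 0.0001, 0.0441, -0.0021],
    [-0.0114, 0.0001, 0.0294, 0.0001, 0.0441, -0.0021],
    [0, 0, 0, 0, 0, 0],
  ],
  hand=0.45,
)

```text
time: 2.2
tcp_pos: [459.2, -272.4, 47.4]
tcp_rot: [-3.137, -0.171, 0.105]
contact_force: [-1.0, -0.2, 0.3]
width: 0.452
gripper_force: 0.0
```

```bash
python3 -c "
from h import *
print(pose()[:3,3],env.state()['tcp_rot']);plan([463,-272.2,6],[np.pi,-.175,.111],3)"
```

```text
[ 459.20881389 -272.43843974   47.3858237 ] [-3.13731597 -0.17120148  0.10463776]
n 3 [-0.0011, 0.0001, 0.0138, -0.0011, 0.0013, -0.0021] mm/row 13.9 deg/row 0.2
```

Emit:
arm_command(
  rows=[
    [-0.0011, 0.0001, 0.0138, -0.001, 0.0013, -0.002],
    [-0.0011, 0.0001, 0.0138, -0.001, 0.0013, -0.002],
    [-0.0011, 0.0001, 0.0138, -0.001, 0.0013, -0.002],
    [0, 0, 0, 0, 0, 0],
  ],
)

```text
time: 2.7
tcp_pos: [466.4, -272.1, 7.4]
tcp_rot: [3.139, -0.178, 0.115]
contact_force: [0.5, 0.4, -0.5]
width: 0.447
gripper_force: 0.0
```

Emit:
arm_command(
  rows=[
    [-0.003, 0, 0.001, 0, 0, 0],
    [0, 0, 0, 0, 0, 0],
  ],
)

```text
time: 2.95
tcp_pos: [464.3, -273.5, 7.9]
tcp_rot: [3.137, -0.181, 0.114]
contact_force: [0.5, 0.3, 0.2]
width: 0.447
gripper_force: 0.0
```

Emit:
arm_command(
  rows=[
    [0, 0, 0, 0, 0, 0],
    [0, 0, 0, 0, 0, 0],
    [0, 0, 0, 0, 0, 0],
    [0, 0, 0, 0, 0, 0],
  ],
  hand=0.0,
)

```text
time: 3.45
tcp_pos: [464.3, -273.4, 7.7]
tcp_rot: [3.137, -0.18, 0.114]
contact_force: [-0.5, 0.3, 2.0]
width: 0.142
gripper_force: 30.0
```

Emit:
arm_command(
  rows=[
    [0.003, 0, -0.0197, 0, 0, 0],
    [0.006, 0, -0.0394, 0, 0, 0],
    [0.007, 0, -0.045, 0, 0, 0],
    [0, 0, 0, 0, 0, 0],
  ],
)

```text
time: 3.95
tcp_pos: [463.7, -275.3, 117.9]
tcp_rot: [3.13, -0.187, 0.115]
contact_force: [0.1, 1.3, -0.4]
width: 0.147
gripper_force: 30.0
```

```bash
python3 -c "
from h import *
print(pose()[:3,3],env.state()['tcp_rot']);plan([512,90,165],[np.pi,-.175,.0],8)"
```

```text
[ 463.73280724 -275.32296593  117.85775083] [ 3.13036901 -0.18661491  0.11544589]
n 8 [0.0099, -0.0452, -0.0045, -0.0012, -0.0015, 0.0142] mm/row 46.5 deg/row 0.8
```

Emit:
arm_command(
  rows=[
    [0.0099, -0.0452, -0.0045, -0.0012, -0.0015, 0.0142],
    [0.0099, -0.0452, -0.0045, -0.0012, -0.0015, 0.0142],
    [0.0099, -0.0452, -0.0045, -0.0012, -0.0015, 0.0142],
    [0.0099, -0.0452, -0.0045, -0.0012, -0.0015, 0.0142],
    [0.0099, -0.0452, -0.0045, -0.0012, -0.0015, 0.0142],
    [0.0099, -0.0452, -0.0045, -0.0012, -0.0015, 0.0142],
    [0.0099, -0.0452, -0.0045, -0.0012, -0.0015, 0.0142],
    [0.0099, -0.0452, -0.0045, -0.0012, -0.0015, 0.0142],
  ],
)

```text
time: 4.95
tcp_pos: [508.9, 93.5, 160.6]
tcp_rot: [-3.136, -0.166, -0.001]
contact_force: [0.4, -0.7, 0.0]
width: 0.147
gripper_force: 30.0
```

Emit:
arm_command(
  rows=[
    [0, 0, 0, 0, 0, 0],
    [0, 0, 0, 0, 0, 0],
  ],
)

```text
time: 5.2
tcp_pos: [508.9, 91.7, 160.7]
tcp_rot: [-3.136, -0.166, -0.0]
contact_force: [-0.1, 0.4, -1.0]
width: 0.14
gripper_force: 30.0
```

Run:
```python
from h import *
import pickle
print(env.state()["tcp_pos"],env.state()["tcp_rot"])
s=wrist();save(s,"w2.png",scale=1.5);pickle.dump(s,open("w2.pkl","wb"))
```

```text
[508.87399199  91.6682512  160.65036   ] [-3.13624298e+00 -1.65633417e-01 -3.33754949e-04]
```

View pics/w2.png

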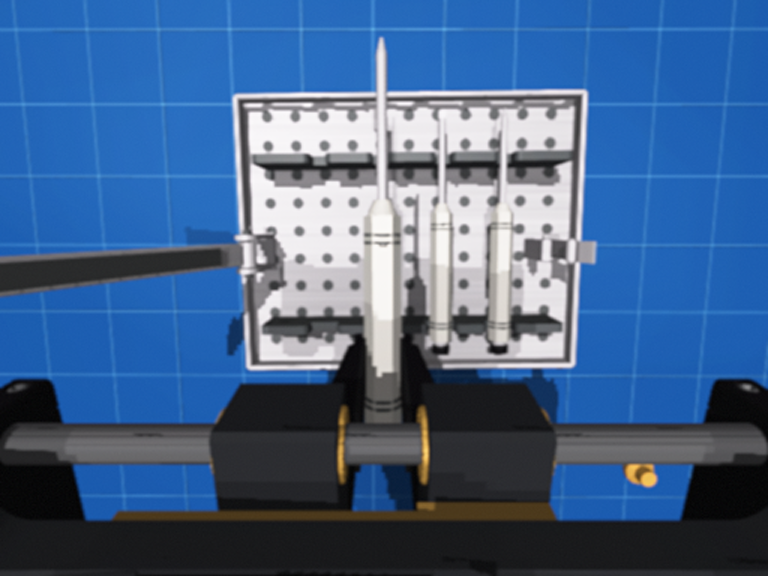

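The held driver fills the centre, with its tip at (381,40). The rack drivers visible beside it are at columns 441 and 500; the third is hidden under the held one. The free notches are near (320,160) and (320,325), the hinge is at (245,250) and the catch at (590,250).

Run:
```python
from h import *
import pickle
s=pickle.load(open("w2.pkl","rb"));P=cloud(s);v,u=np.mgrid[:384,:512]
def line(m,name,ax=0):
    n,l,st,_=cv2.connectedComponentsWithStats(m.astype(np.uint8))
    for i in range(1,n):
        if st[i,4]<25: continue
        Q=P[l==i];f=cv2.fitLine(Q[:,:2].astype(np.float32),cv2.DIST_HUBER,0,.01,.01).ravel()
        if f[ax]<0:f[:2]*=-1
        t=(Q[:,:2]-f[2:])@f[:2]
        print(name,st[i].tolist(),"dir",f[:2].round(4),"c",f[2:].round(1),"ends",(f[2:]+f[:2]*t.min()).round(1),(f[2:]+f[:2]*t.max()).round(1),"z",np.percentile(Q[:,2],[5,50,95]).round(1))
Z=P[...,2];up=v<265
line((Z>130)&(Z<190)&up,"held")
line((Z>36)&(Z<60)&(u>280)&(u<350)&(v>137)&(v<240),"rackhandle")
line((Z>36)&(Z<60)&(v>95)&(v<112)&(u>160)&(u<390),"shankrail",1)
line((Z>34)&(Z<60)&(v>208)&(v<226)&(u>170)&(u<380),"handlerail",1)
# rim corners from outline (1.5x pixels -> /1.5)
for n,a,b in [("tl",234,95),("tr",587,91),("br",575,366),("bl",248,368)]: print(n,onplane(s,a/1.5,b/1.5,22).round(1))
line((Z>20)&(Z<26)&(v>55)&(v<70),"rimtop",1);line((Z>52)&(Z<130)&(u<175)&(v<200)&(v>140),"keeper",1)
# free notch: height along rails
for vv in (106,107,108,109,217,218,219):print(vv,[(int(P[vv,k,1]),int(Z[vv,k])) for k in range(196,240,2)])
```

```text
held [226, 25, 59, 240, 4443] dir [1.     0.0043] c [553.8  91.7] ends [494.3  91.4] [633.1  92. ] z [161.1 166.8 182.2]
held [0, 166, 97, 32, 2236] dir [0.0022 1.    ] c [545.7 214.5] ends [545.7 202.1] [545.8 226. ] z [134.3 163.8 183.5]
rackhandle [286, 138, 15, 99, 1403] dir [0.9999 0.0168] c [527.8  54.1] ends [477.2  53.2] [575.5  54.9] z [37.1 41.9 43.6]
rackhandle [325, 138, 17, 98, 1396] dir [1.     0.0091] c [527.9  14.8] ends [477.9  14.3] [575.5  15.2] z [37.  42.  43.7]
rackhandle [303, 215, 21, 7, 147] dir [4.e-04 1.e+00] c [496.2  33.3] ends [496.2  22.7] [496.2  43.2] z [37.9 41.9 43.4]
rackhandle [342, 214, 8, 8, 56] dir [ 0.631  -0.7758] c [4.961e+02 4.000e-01] ends [493.6   3.5] [499.2  -3.3] z [38.5 41.5 42.9]
shankrail [292, 96, 4, 16, 64] dir [0.9982 0.0606] c [608.2  54.5] ends [601.4  54.1] [615.6  55. ] z [36.5 37.7 38.7]
shankrail [333, 96, 4, 16, 63] dir [0.9993 0.0383] c [608.4  14.6] ends [601.3  14.3] [615.8  14.9] z [36.7 37.8 38.8]
shankrail [216, 101, 32, 9, 252] dir [-0.0162  0.9999] c [605.8 113.9] ends [606.1  99.3] [605.6 129.2] z [37.1 45.8 47.4]
[... 2837 characters left out ...]
45, 40), (143, 41), (142, 34), (140, 29), (138, 29), (136, 30), (134, 30), (132, 29), (130, 27), (128, 29), (126, 30), (123, 39), (120, 42), (118, 42), (116, 42), (114, 42), (112, 41), (110, 41), (108, 41)]
218 [(150, 42), (148, 42), (147, 41), (145, 40), (143, 40), (142, 32), (140, 30), (138, 30), (136, 30), (134, 28), (132, 29), (130, 29), (128, 29), (126, 29), (122, 40), (120, 41), (118, 42), (116, 41), (114, 40), (112, 42), (110, 41), (108, 43)]
219 [(151, 41), (149, 42), (146, 42), (144, 42), (143, 40), (142, 33), (140, 30), (138, 29), (136, 29), (134, 29), (132, 29), (130, 29), (128, 30), (126, 30), (123, 39), (120, 43), (118, 42), (116, 42), (114, 42), (112, 43), (110, 42), (108, 41)]
```

Run:
```python
from h import *
import pickle
s=pickle.load(open("w2.pkl","rb"));P=cloud(s)
Q=P[25:265,226:285].reshape(-1,3);Q=Q[(Q[:,2]>130)&(abs(Q[:,1]-91.7)<2.5)]
for a,b in [(495,510),(510,525),(525,540),(540,555),(575,590),(590,605),(605,620),(620,630)]:
    q=Q[(Q[:,0]>a)&(Q[:,0]<b)];print(a,b,len(q),q[:,2].mean().round(1) if len(q) else 0,np.median(q[:,1]).round(1))
Q=P[138:237,286:301].reshape(-1,3);Q=Q[(abs(Q[:,1]-54.1)<2.5)&(Q[:,2]>30)]
print(Q[Q[:,0]<565,2].mean())
```

```text
495 510 206 168.3 91.6
510 525 225 168.1 91.6
525 540 232 167.8 91.6
540 555 234 167.5 91.7
575 590 186 161.9 91.7
590 605 186 161.7 91.7
605 620 198 161.4 91.8
620 630 119 161.2 92.3
42.635380143975645
```

```bash
python3 -c "
from h import *
plan([513.3,133.3,75],[np.pi,-.184,.008],4)"
```

```text
n 4 [-0.0026, -0.0105, 0.0214, -0.001, 0.0045, -0.0024] mm/row 23.9 deg/row 0.3
```

Emit:
arm_command(
  rows=[
    [-0.0026, -0.0105, 0.0214, -0.001, 0.0045, -0.0024],
    [-0.0026, -0.0105, 0.0214, -0.001, 0.0045, -0.0024],
    [-0.0026, -0.0105, 0.0214, -0.001, 0.0045, -0.0024],
    [-0.0026, -0.0105, 0.0214, -0.001, 0.0045, -0.0024],
    [0, 0, 0, 0, 0, 0],
    [0, 0, 0, 0, 0, 0],
  ],
)

```text
time: 6.0
tcp_pos: [514.6, 133.4, 76.8]
tcp_rot: [-3.141, -0.187, 0.007]
contact_force: [0.1, 0.5, 0.2]
width: 0.142
gripper_force: 30.0
```

Run:
```python
from h import *
print(pose()[:3,3],env.state()['tcp_rot']);plan([513.3,133.3,45],[np.pi,-.184,.008],2)
s=wrist();save(s,"w3.png",scale=1.5);P=cloud(s);z0=pose()[2,3]
Q=P[:265,150:300].reshape(-1,3);H=Q[(Q[:,2]>z0-8)&(Q[:,2]<z0+14)&(abs(Q[:,1]-133)<9)]
for a,b in [(500,530),(530,560),(580,605),(605,620),(620,650)]:
    q=H[(H[:,0]>a)&(H[:,0]<b)];print(a,len(q),q.mean(0).round(1),q.max(0).round(1))
# notch gaps: rail tops either side
for n,x0,z1,z2 in (("shank",606,43,49),("handle",496,39,45)):
    q=Q[(abs(Q[:,0]-x0)<3)&(Q[:,2]>z1)&(Q[:,2]<z2)]
    y=np.sort(q[:,1]);print(n,y[y<133][-3:],y[y>133][:3])
```

```text
[514.63250438 133.3535159   76.78090986] [-3.14144257 -0.18674324  0.0074152 ]
n 2 [-0.0036, 0.0, 0.0155, -0.0, -0.0014, -0.0003] mm/row 15.9 deg/row 0.1
500 1217 [516.3 133.1  83.3] [530.  141.9  91.2]
530 1279 [545.2 133.6  82.9] [560.  140.9  86.3]
580 312 [592.6 134.   79.7] [604.9 135.8  81.7]
605 189 [612.6 134.1  79.7] [620.  136.5  81.8]
620 215 [628.2 134.7  79.6] [638.8 136.5  81.9]
shank [128.69017118 128.69262936 128.71906471] [138.99287337 139.0075802  139.6209129 ]
handle [108.4909128  108.91902886 109.26268123] [156.69550373 157.12079421 157.37135523]
```

View pics/w3.png

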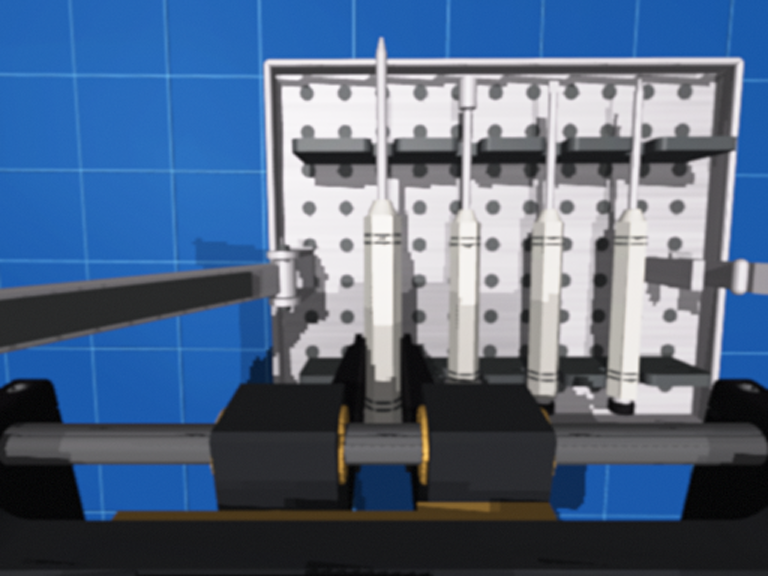

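The held driver, with its tip at (381,40), lines up over the free notches, and the other three sit to the right at columns 465, 545 and 630. Next I lower it straight down.

Emit:
arm_command(
  rows=[
    [-0.0036, 0, 0.0155, 0, 0, 0],
    [-0.0036, 0, 0.0155, 0, 0, 0],
    [-0.001, 0, 0.005, 0, 0, 0],
    [0, 0, 0, 0, 0, 0],
  ],
)

```text
time: 6.55
tcp_pos: [512.2, 134.2, 38.3]
tcp_rot: [3.142, -0.184, 0.009]
contact_force: [0.5, -0.0, -0.3]
width: 0.143
gripper_force: 30.0
```

Emit:
arm_command(
  rows=[
    [-0.0002, 0.0006, 0.002, 0, 0, 0],
    [0, 0, 0, 0, 0, 0],
  ],
)

```text
time: 6.8
tcp_pos: [513.3, 133.8, 37.7]
tcp_rot: [-3.141, -0.187, 0.009]
contact_force: [-0.3, -0.3, -0.5]
width: 0.14
gripper_force: 30.0
```

Emit:
arm_command(
  rows=[
    [0, 0, 0.001, 0, 0, 0],
    [0, 0, 0, 0, 0, 0],
  ],
)

```text
time: 7.05
tcp_pos: [513.3, 133.8, 36.5]
tcp_rot: [-3.141, -0.186, 0.009]
contact_force: [-0.5, 0.3, -0.7]
width: 0.142
gripper_force: 30.0
```

Emit:
arm_command(
  rows=[
    [0, 0, 0, 0, 0, 0],
    [0, 0, 0, 0, 0, 0],
    [0, 0, 0, 0, 0, 0],
  ],
  hand=0.3,
)

```text
time: 7.42
tcp_pos: [513.3, 133.8, 36.5]
tcp_rot: [-3.141, -0.186, 0.009]
contact_force: [0.6, 1.0, -0.4]
width: 0.294
gripper_force: 0.0
```

Emit:
arm_command(
  rows=[
    [0.004, 0, -0.02, 0, 0, 0],
    [0.007, 0, -0.04, 0, 0, 0],
    [0.007, 0, -0.04, 0, 0, 0],
    [0, 0, 0, 0, 0, 0],
  ],
)

```text
time: 7.92
tcp_pos: [515.3, 134.2, 142.9]
tcp_rot: [-3.14, -0.195, 0.008]
contact_force: [0.0, -0.1, -0.4]
width: 0.3
gripper_force: 0.0
```

Run:
```python
from h import *
import pickle
s=wrist();save(s,"w4.png",scale=1.5);P=cloud(s);pickle.dump(s,open("w4.pkl","wb"))
print(env.state()["tcp_pos"],env.state()["tcp_rot"])
Q=P[:265].reshape(-1,3)
for y0 in (134,94,54,14):
    H=Q[(Q[:,2]>30)&(Q[:,2]<60)&(abs(Q[:,1]-y0)<9)]
    for a,b in [(500,530),(530,560),(580,600)]:
        q=H[(H[:,0]>a)&(H[:,0]<b)];print(y0,a,len(q),np.median(q,0).round(1) if len(q) else 0,end=" ")
    print()
K=Q[(Q[:,1]>172)&(Q[:,2]>56)];print(len(K),K.min(0),K.max(0),np.polyfit(K[:,1],K[:,2],1))
t=pickle.load(open("top.pkl","rb"));Pt=cloud(t).reshape(-1,3);K=Pt[(Pt[:,2]>55)&(Pt[:,1]>150)&(Pt[:,1]<330)&(abs(Pt[:,0]-546)<30)];print(len(K),K.min(0),K.max(0),np.polyfit(K[:,1],K[:,2],1) if len(K) else 0)
c=Pt[(Pt[:,1]<-15)&(Pt[:,1]>-60)&(abs(Pt[:,0]-548)<15)&(Pt[:,2]>45)];print("catch",len(c),c.mean(0) if len(c) else 0, c.max(0) if len(c) else 0)
```

```text
[513.61830074 133.92309209 140.09085506] [-3.14066054 -0.19015003  0.00861121]
134 500 467 [515.3 133.7  42.1] 134 530 495 [545.3 134.1  42.1] 134 580 85 [589.9 135.3  37.9] 
94 500 496 [515.4  94.   42.1] 94 530 507 [545.3  94.3  42. ] 94 580 88 [589.7  94.1  37.9] 
54 500 484 [514.8  54.9  42.1] 54 530 506 [544.9  55.2  41.9] 54 580 102 [589.7  54.4  37.6] 
14 500 489 [515.   15.7  42.1] 14 530 503 [544.6  15.9  42. ] 14 580 97 [590.9  14.7  37.7] 
5996 [527.9054125  172.04903017  56.04587562] [557.41911408 237.67583066 235.5991116 ] [   2.60204651 -391.8475437 ]
355 [533.07825199 171.35280787  55.08418707] [558.05641347 248.75079341 244.86528566] [   2.65138674 -408.03203506]
catch 24 [548.48760073 -27.7201702   62.01778795] [555.71610392 -15.30299161  72.4344547 ]
```

View pics/w4.png

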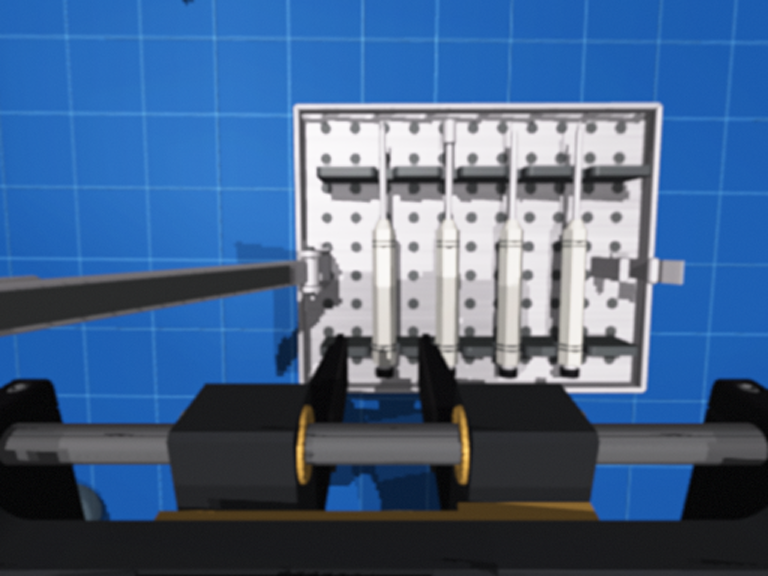

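All four drivers sit at the same height (handles at 42 mm, shanks at 38 mm), so the loose one is seated, at column 385 and the same way round as the others. Next is the keeper: I close the gripper, go over to its +y side and sweep it along an arc.

Run:
```python
from h import *
r=[np.pi,0,0];plan([520,134,292],r,5)
def T(p):
    M=np.eye(4);M[:3,:3]=Ro.from_euler('xyz',r).as_matrix();M[:3,3]=p;return M
plan([546,292,292],r,4,T([520,134,292]));plan([546,292,192],r,3,T([546,292,292]))
plan([546,187.5,192],r,4,T([546,292,192]))
p=None
for th in np.radians([90,80,70,60,50,40,30,20,10,6]):
    q=np.array([173+2.5*np.sin(th)-140*np.cos(th)+12,52+140*np.sin(th)+2.5*np.cos(th)])
    if p is not None:print(round(np.degrees(th)),q.round(1),(q-p).round(1))
    p=q
```

```text
n 5 [0.0047, -0.0, -0.0301, -0.0003, -0.038, 0.0017] mm/row 30.5 deg/row 2.2
n 4 [0.0065, -0.0395, -0.0, 0.0, 0.0, 0.0] mm/row 40.0 deg/row 0.0
n 3 [0.0, -0.0, 0.0333, 0.0, 0.0, 0.0] mm/row 33.3 deg/row 0.0
n 4 [0.0, 0.0261, 0.0, 0.0, 0.0, 0.0] mm/row 26.1 deg/row 0.0
80 [163.2 190.3] [-24.3  -1.7]
70 [139.5 184.4] [-23.7  -5.9]
60 [117.2 174.5] [-22.3  -9.9]
50 [ 96.9 160.9] [-20.2 -13.6]
40 [ 79.4 143.9] [-17.6 -16.9]
30 [ 65.  124.2] [-14.4 -19.7]
20 [ 54.3 102.2] [-10.7 -21.9]
10 [47.6 78.8] [ -6.7 -23.5]
6 [46.  69.1] [-1.5 -9.7]
```

Emit:
arm_command(
  rows=[
    [0.0047, 0, -0.0301, 0, -0.038, 0.0017],
    [0.0047, 0, -0.0301, 0, -0.038, 0.0017],
    [0.0047, 0, -0.0301, 0, -0.038, 0.0017],
    [0.0047, 0, -0.0301, 0, -0.038, 0.0017],
    [0.0047, 0, -0.0301, 0, -0.038, 0.0017],
    [0, 0, 0, 0, 0, 0],
  ],
  hand=0.0,
)

```text
time: 8.72
tcp_pos: [520.4, 133.6, 290.7]
tcp_rot: [-3.14, 0.002, 0.0]
contact_force: [-0.2, 0.9, -1.0]
width: 0.003
gripper_force: 0.0
```

```bash
python3 -c "
from h import *
print(pose()[:3,3],env.state()['tcp_rot']);plan([546,292,292],[np.pi,0,0],4)"
```

```text
[520.43884421 133.64897317 290.6523817 ] [-3.14027314e+00  1.60958690e-03  1.32016614e-05]
n 4 [0.0064, -0.0396, -0.0003, -0.0003, 0.0004, 0.0] mm/row 40.1 deg/row 0.0
```

Emit:
arm_command(
  rows=[
    [0.0064, -0.0396, -0.0005, 0, 0, 0],
    [0.0064, -0.0396, -0.0005, 0, 0, 0],
    [0.0064, -0.0396, -0.0005, 0, 0, 0],
    [0.0064, -0.0396, 0, 0, 0, 0],
    [0, 0, 0, 0, 0, 0],
  ],
)

```text
time: 9.35
tcp_pos: [543.3, 293.6, 287.5]
tcp_rot: [3.141, 0.009, 0.003]
contact_force: [0.4, 0.1, 0.3]
width: 0.003
gripper_force: 0.0
```

Emit:
arm_command(
  rows=[
    [0, 0, 0.0333, 0, 0, 0],
    [0, 0, 0.0333, 0, 0, 0],
    [0, 0, 0.0333, 0, 0, 0],
    [0, 0, 0, 0, 0, 0],
  ],
)

```text
time: 9.85
tcp_pos: [541.3, 290.0, 186.1]
tcp_rot: [3.139, 0.012, -0.0]
contact_force: [-0.8, 1.1, 0.2]
width: 0.002
gripper_force: 0.0
```

Emit:
arm_command(
  rows=[
    [0.005, 0, -0.008, 0, 0.012, 0],
    [0, 0.025, 0, 0, 0, 0],
    [0, 0.025, 0, 0, 0, 0],
    [0, 0.025, 0, 0, 0, 0],
    [0, 0.0275, 0, 0, 0, 0],
    [0, 0, 0, 0, 0, 0],
  ],
)

```text
time: 10.6
tcp_pos: [551.0, 188.5, 202.6]
tcp_rot: [-3.14, -0.013, -0.002]
contact_force: [0.6, -0.6, -0.2]
width: 0.003
gripper_force: 0.0
```

Run:
```python
from h import *
print(pose()[:3,3],env.state()['tcp_rot'],env.state()['contact_force'])
s=env.snapshot("scene");save(s,"sc2.png",crop=(180,60,380,260),scale=3)
```

```text
[550.97662299 188.54371668 202.60336917] [-3.13958155e+00 -1.31896408e-02 -2.15579156e-03] [ 0.62579763 -0.56324093 -0.15437289]
```

View pics/sc2.png

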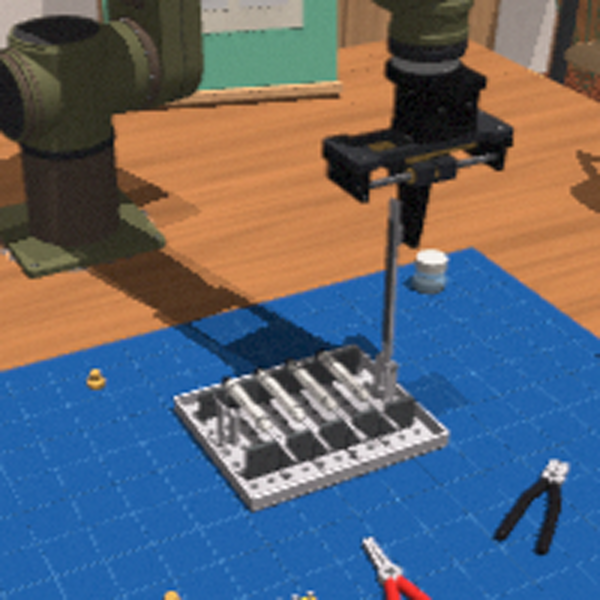

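The bar is nearly upright, at (393,290), with the finger on its outer side at (410,215). I'll carry on round the arc.

Emit:
arm_command(
  rows=[
    [-0.002, 0.025, 0.008, 0, 0.006, 0],
    [-0.002, 0.0237, 0.008, 0, 0.006, 0],
    [-0.001, 0.0223, 0.0125, 0, 0, 0],
    [0, 0, 0, 0, 0, 0],
  ],
)

```text
time: 11.15
tcp_pos: [544.8, 118.6, 170.8]
tcp_rot: [-3.14, -0.02, -0.001]
contact_force: [0.4, -0.1, 0.2]
width: 0.002
gripper_force: 0.0
```

Emit:
arm_command(
  rows=[
    [0, 0.0215, 0.01, 0, -0.006, 0],
    [0, 0.0177, 0.0168, 0, -0.006, 0],
    [0, 0.0144, 0.0197, 0, -0.006, 0],
    [0, 0, 0, 0, 0, 0],
  ],
)

```text
time: 11.65
tcp_pos: [543.9, 64.5, 121.4]
tcp_rot: [-3.14, 0.003, -0.001]
contact_force: [-0.4, -0.9, 0.4]
width: 0.007
gripper_force: 0.0
```

Next, to about 8°: (546, 47, 74).

Emit:
arm_command(
  rows=[
    [0.001, 0.0105, 0.02, 0, 0, 0],
    [0.001, 0.007, 0.02, 0, 0, 0],
    [0, 0, 0.005, 0, 0, 0],
    [0, 0, 0, 0, 0, 0],
  ],
)

```text
time: 12.15
tcp_pos: [547.2, 47.7, 78.5]
tcp_rot: [-3.14, -0.001, 0.0]
contact_force: [0.1, 1.1, 0.8]
width: 0.007
gripper_force: 0.0
```

Run:
```python
from h import *
print(pose()[:3,3],env.state()['tcp_rot'],env.state()['contact_force'])
s=wrist();save(s,"w5.png",scale=1.5);P=cloud(s)
Q=P[:262].reshape(-1,3)
K=Q[(Q[:,2]>48)&(abs(Q[:,0]-546)<12)&(Q[:,1]<170)&(Q[:,1]>-60)]
for y in range(-50,170,20):
    k=K[abs(K[:,1]-y)<5]
    if len(k):print(y,len(k),np.median(k,0).round(1),k[:,2].max().round(1))
s=env.snapshot("scene");save(s,"sc3.png",crop=(200,120,360,250),scale=4)
```

```text
[547.18854406  47.70378134  78.49310816] [-3.14039259e+00 -8.34072468e-04  2.26168750e-04] [0.13300613 1.10765187 0.8461629 ]
-30 396 [549.1 -28.9  66.2] 73.2
-10 345 [549.7 -10.3  63.2] 65.0
10 369 [549.    9.9  65.5] 67.4
30 322 [548.8  29.7  61.3] 65.5
50 370 [557.1  47.7  91.3] 122.1
70 308 [548.2  70.   59.3] 61.1
90 294 [548.   89.9  58.2] 59.9
110 299 [548.1 110.   57.2] 58.7
130 303 [547.5 129.9  56.1] 58.0
150 281 [547.1 149.9  55.3] 57.0
```

View pics/w5.png

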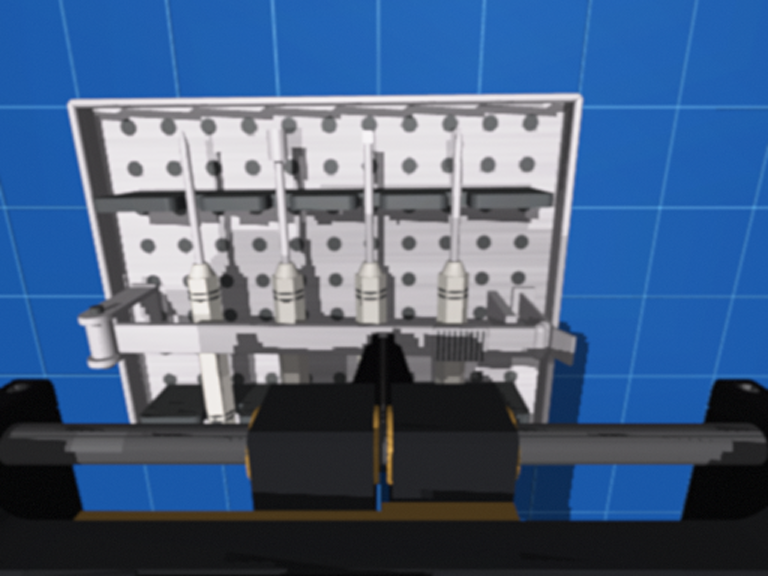

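The bar lies over the tools at 0.05 rad, resting on the catch. The thumb pad is at (460,345), x ≈ 549, y ≈ 8, z ≈ 65. Now I press the pad.

Emit:
arm_command(
  rows=[
    [0.001, 0.02, -0.002, 0, 0, 0],
    [0.001, 0.02, 0, 0, 0, 0],
    [0, 0, 0.005, 0, 0, 0],
    [0, 0, 0, 0, 0, 0],
  ],
)

```text
time: 12.75
tcp_pos: [549.1, 7.3, 75.6]
tcp_rot: [-3.14, -0.001, -0.001]
contact_force: [-0.2, -0.6, 0.0]
width: 0.005
gripper_force: 0.0
```

Emit:
arm_command(
  rows=[
    [0, 0, 0.005, 0, 0, 0],
    [0, 0, 0.005, 0, 0, 0],
    [0, 0, 0.003, 0, 0, 0],
    [0, 0, 0.002, 0, 0, 0],
    [0, 0, 0, 0, 0, 0],
  ],
)

```text
time: 13.38
tcp_pos: [549.6, 8.0, 61.0]
tcp_rot: [-3.14, -0.002, 0.001]
contact_force: [-1.5, 0.0, -0.6]
width: 0.005
gripper_force: 0.0
```

Emit:
arm_command(
  rows=[
    [0, 0, 0.002, 0, 0, 0],
    [0, 0, 0, 0, 0, 0],
  ],
)

```text
time: 13.62
tcp_pos: [549.3, 7.8, 58.6]
tcp_rot: [-3.14, -0.001, 0.0]
contact_force: [0.4, 0.0, 0.5]
width: 0.005
gripper_force: 0.0
```

Emit:
arm_command(
  rows=[
    [0, 0, 0.002, 0, 0, 0],
    [0, 0, 0, 0, 0, 0],
  ],
)

```text
time: 13.88
tcp_pos: [549.8, 7.7, 57.6]
tcp_rot: [-3.14, -0.002, 0.0]
contact_force: [-1.3, -0.8, 3.3]
width: 0.0
gripper_force: 1.6
```

Emit:
arm_command(
  rows=[
    [0, 0, 0.001, 0, 0, 0],
    [0, 0, 0, 0, 0, 0],
  ],
)

```text
time: 14.12
tcp_pos: [549.9, 7.7, 57.4]
tcp_rot: [-3.14, -0.002, 0.0]
contact_force: [-3.5, 0.7, 7.6]
width: 0.006
gripper_force: 3.9
```

Emit:
arm_command(
  rows=[
    [0, 0, 0.001, 0, 0, 0],
    [0, 0, 0.001, 0, 0, 0],
    [0, 0, 0, 0, 0, 0],
  ],
)

```text
time: 14.5
tcp_pos: [550.1, 7.7, 57.0]
tcp_rot: [-3.14, -0.002, 0.0]
contact_force: [-7.0, 0.6, 16.2]
width: 0.004
gripper_force: 8.1
```

Emit:
arm_command(
  rows=[
    [0, 0, -0.01, 0, 0, 0],
    [0, 0, -0.03, 0, 0, 0],
    [0, 0, -0.04, 0, 0, 0],
    [0, 0, -0.04, 0, 0, 0],
    [0, 0, 0, 0, 0, 0],
  ],
)

```text
time: 15.12
tcp_pos: [552.0, 7.3, 178.6]
tcp_rot: [-3.141, -0.01, 0.0]
contact_force: [0.6, -0.2, -0.1]
width: 0.003
gripper_force: 0.0
```

Run:
```python
from h import *
s=wrist();save(s,"w6.png",scale=1.5);P=cloud(s)
Q=P[:262].reshape(-1,3)
K=Q[(Q[:,2]>48)&(abs(Q[:,0]-548)<9)&(Q[:,1]<170)&(Q[:,1]>-60)]
for y in range(-50,170,20):
    k=K[abs(K[:,1]-y)<5]
    if len(k):print(y,len(k),np.median(k,0).round(1),k[:,2].max().round(1))
for y0 in (134,94,54,14):
    H=Q[(Q[:,2]>30)&(Q[:,2]<47)&(abs(Q[:,1]-y0)<9)]
    for a,b in [(500,530),(560,570),(580,600)]:
        q=H[(H[:,0]>a)&(H[:,0]<b)];print(y0,a,len(q),np.median(q,0).round(1) if len(q) else 0,end=" ")
    print()
```

```text
-30 137 [548.2 -28.9  65.9] 73.2
-10 142 [548.4 -10.4  53.6] 55.0
10 159 [548.1   9.7  57.1] 59.0
30 133 [548.4  30.   53.6] 55.6
50 137 [547.8  50.   53.8] 55.5
70 141 [548.1  70.1  53.5] 55.7
90 137 [547.2  90.   53.8] 55.7
110 139 [547.3 110.1  53.8] 55.3
130 135 [547.3 129.9  53.8] 55.2
150 134 [547.2 150.1  53.6] 55.5
134 500 354 [515.2 131.   42.1] 134 560 142 [564.8 132.   42.1] 134 580 84 [590.6 134.3  37.7] 
94 500 354 [515.4  91.3  42.2] 94 560 138 [565.   91.8  42.2] 94 580 79 [589.9  93.5  37.7] 
54 500 351 [515.4  52.1  42.1] 54 560 136 [565.1  52.8  42.2] 54 580 79 [589.9  53.6  37.8] 
14 500 290 [517.3  13.1  42. ] 14 560 132 [565.1  13.9  42.3] 14 580 72 [590.4  13.9  37.9]
```

View pics/w6.png

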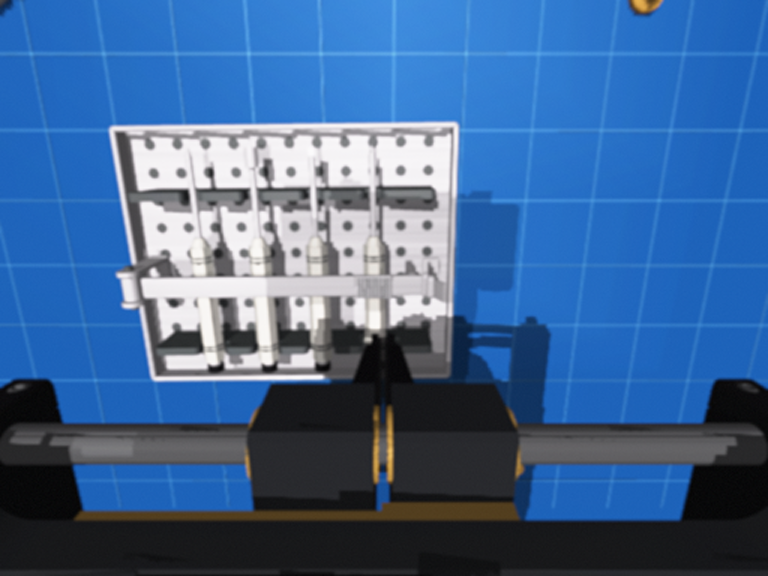

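The bar is level over all four tools: its top stays within 53.5–53.8 mm along its length, from (125,287) to (435,285). It has stayed down after release, so it is latched, and the drivers are undisturbed.

```bash
python3 -c "
from h import *
print(env.hand_in())"
```

```text
the job is handed in; nothing more can be done
None
```

The loose screwdriver is in the free place, lying in both notches and the same way round as the others; the keeper bar is snapped shut over all four drivers, and I handed the job in at about 15 s of the 51 s allowed.

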